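# Index the pinning carousel to the pointer and clamp it

## Robot

A 7-joint arm with a two-finger parallel gripper is mounted at the origin on a cart in front of the work surface, level with it; the furniture and walls round the work are solid. World frame = base frame: x ahead of the robot, y to its left, z up, the work surface at z = 0. Lengths are in m, angles in rad, forces in N, time in s.
With the tool pointing down it reaches from about 0.375 to 0.925 m from the base axis. Payload 3.1 kg.
Tool frame: the origin (TCP) lies midway between the tips of the shut fingers; the grasp point (between the pads) lies bot.grip_depth behind it (bot.grip_depth is the distance from the TCP to the grasp point, in m); z points along the fingers, y is the line along which they close (so a half turn about z gives the same grasp; the last joint's range is limited). The gripper opens to 85 mm and grips with 20 to 120 N. Pads are 22 mm wide; open, the fingers measure 114 mm over their backs; the gripper's body (76 mm by 85 mm) begins 54 mm behind the grasp point. The pads swing forward as they close: fully open they stand 13 mm farther back than shut.
Start: joints at [-1.318, 0.383, 0.044, 1.598, -0.018, 1.161, -0.05], TCP at [0.223, 0.61, 0.231] pointing down, gripper open.
Joint ranges: [-2.61, 2.61], [-0.41, 2.15], [-1.48, 1.57], [0, 2.5], [-1.57, 4.71], [0.05, 1.97], [-2.85, 2.85]. Speed limits (rad/s): [2.79, 2.79, 3.14, 3.14, 3.14, 3.14, 3.14].

## Interface

Orientations are given as a rotation vector (axis times angle).
In Python, from plant import bot, cams, models gives the robot as it stands.
- The arm moves only by the shell command python3 -m crank 'ROWS'. ROWS is JSON, a list of rows, each an object with "dp": the shift along the tool's x, y, z each as a share of 0.4 m, from -1 to 1, a list of three; "turn": the turn, a rotation vector about the tool's x, y, z each as a share of pi/2 rad, from -1 to 1, a list of three; "claw": the opening, from 0 (shut) to 1 (fully open). A call has 1 to 12 rows; each row is the pose to reach, as a shift and turn from the pose commanded when the call began, along the tool's axes at that moment; what a row does not reach only later rows make up. A row lasts 1/8 s, in which the tool goes at most 62.5 mm and 10.7 degrees, less where a joint would pass 70% of its speed; a pose out of reach is approached as far as the arm can. A call with a number of a shift or a turn outside -1 to 1 is refused whole. A call with a gripper value outside its range is refused whole. The fingers move at their own pace and stop on an object; the grip force is fixed at half the most. Time passes only in rows, so rows that repeat a pose let the fingers close. It gives the time, the measured TCP pose, the force, the opening and the grip force at its end, in the units of the state.
- bot.state(): the state, without advancing time (a new reading comes with each control period).
- cams.camera(name): name is "scene" or "top"; returns a dict with "pixels" (384x512x3 uint8, red, green, blue), "camera_matrix" (3x3 intrinsics, pixels), "extrinsics" (4x4, takes a point from world to camera coordinates). Camera axes: x right, y down, z forward; pixel columns grow to the right and rows downward; lengths in m; the calibration is good to about 2 mm. A picture is of the moment at which its call begins. There is no depth.
- bot.hand_in(): hands the job in; it is judged then, once.
Trained networks look in a picture, given as the dict that the camera call returned (one of the last four; its "shot" number tells which), for a name from the list of things; names that differ only in an ending like _2 or _b are one class to them, and where a whole thing is asked for, a point or a joint stands for the part that bears it (a point fixed in the world has none). Each returns a list of dicts, best first, with "p" (0 to 1); they miss things now and then, are a little off and sometimes report something else, mostly with a low value. They report only what shows in the picture. A call takes as long as a camera call. They do not tell look-alikes from the thing itself.
- models.boxes_of(thing, picture): "point" ([column, row] as shares, 0 to 1, of the picture: columns of its width, rows of its height, amid what is visible of it).
- models.mark_of(thing, picture): "point" ([column, row] as shares, 0 to 1, of the picture: columns of its width, rows of its height: a listed point, or the origin of a listed thing).
The state is a dict: "t": time; "qpos": joint angles; "joint_velocities": joint speeds; "joint_efforts": joint torques, N m; "ee_pos": TCP position; "eef_rot": TCP orientation; "ft_force": force on the tool from outside, world axes, zero at the start; "torque": the same for the moment, N m; "grip_width": finger opening in m; "grip_force": force on a finger pad.
Only numpy, scipy, OpenCV 4.12 (cv2) and the standard library are available. Lean on these libraries where they do the work, as an engineer would, in place of code of your own. Each camera call takes 0.05 s, during which the arm holds its last target. There are 200 camera calls.

## Task

On the lock-pinning carousel, push on one of the wheel's upright pegs with a finger to turn the wheel until the brass lock cylinder stands right in line with the red pointer, and leave it there at rest. Then push the red-knobbed clamp lever with a finger all the way round, clockwise seen from above, to its stop, so that the wheel is locked with the brass cylinder still at the pointer. Only push: do not touch or lift the lock cylinders, and leave the oil bottle, pin vial and padlock alone.

Things in the scene. Friction and masses are not known exactly. Their poses are not given: they have to be found in the camera images.
- wheel (a joint): Carousel wheel turning about a vertical axis: a bare aluminium disc, 136 mm diameter, upper face 30 mm above the worktop, on a round green base of 216 mm diameter and 10 mm height that is fixed to the worktop. Value in rad, 0 at the start, growing counter-clockwise seen from above; more than a full half turn is free either way. Stiff enough (about 0.2 N m friction, 2 to 3 N at a peg) to stay where it is left.
- hub (a point): Point on the wheel's axis, 42 mm above the worktop, at the top of the hub in the middle of the disc.
- peg_a (a point): Centre of the top, 80 mm above the worktop, of an upright black round peg of 16 mm diameter at the end of a flat steel spoke of the wheel, 105 mm from the axis. The peg is free to be pushed from either side between 42 and 80 mm above the worktop; the spoke under it is 14 mm wide and lies 30 to 36 mm above the worktop, its end 112 mm from the axis. At the start this peg is on the robot's side of the wheel, opposite one of the steel cylinders.
- peg_b (a point): The same on the second peg, 120 degrees clockwise (seen from above) from peg_a.
- peg_c (a point): The same on the third peg, 120 degrees counter-clockwise (seen from above) from peg_a.
- brass_cylinder: Brass-coloured lock cylinder standing upright with a thin flat tail blade sticking up, 35 mm diameter, 64 mm high including the blade, loose in one of the three shallow dark collars on the wheel (42 mm from the axis, midway between spokes, collar 45 mm outside diameter and 10 mm high, about 1.5 mm play). Origin at the centre of its underside, 30 mm above the worktop; its top is 94 mm above the worktop.
- steel_cylinder_a: Grey steel lock cylinder of the same size in another collar. Origin at the centre of its underside.
- steel_cylinder_b: Grey steel lock cylinder of the same size in the third collar. Origin at the centre of its underside.
- pointer_tip (a point): Tip of the small red arrow-shaped index pointer fixed on the rim of the green base, 73.5 mm from the wheel's axis, on the robot's side. It points at the axis. The pointer is 25 mm wide, reaches from 73 to 107 mm from the axis and ends below 22 mm above the worktop, so spokes and fingers pass over it.
- index_spot (a point): Point on the line from the pointer tip to the axis, 42 mm from the axis, 30 mm above the worktop: the centre of the brass cylinder's underside must come here.
- clamp_lever (a joint): Clamp lever on a vertical pivot left of the wheel. Value in rad: 0 fully open (pointing back to the robot's side), growing clockwise seen from above to 1.22 at its stop (locked, pointing roughly away from the wheel). It stays where it is left (about 0.12 N m friction, some 2 N near the knob).
- lever_pivot (a point): Point on the clamp lever's pivot axis, 145 mm from the wheel's axis, 40 mm above the worktop.
- lever_knob (a point): Centre of the red ball knob, 24 mm diameter, at the end of the clamp lever, 76 mm from the pivot axis and 53 mm above the worktop. The lever is a steel rod of 12 mm diameter, its axis rising from 40 mm above the worktop at the pivot to 52 mm at the knob.
- oil_bottle: White oil bottle with a red nozzle, 43 mm diameter, 127 mm high, a bystander. Origin at the centre of its underside.
- pin_vial: Orange pin vial with a white cap, 40 mm diameter, 70 mm high, a bystander. Origin at the centre of its underside.
- brass_padlock: Brass padlock lying flat, 72 x 47 x 20 mm, a bystander. Origin at the centre of its underside.
There are look-alikes about, which are no part of the job. What is shaped like the brass_cylinder but green is not meant.

How it is judged:
On the way, in this order (a step that is already met when the one before it is completed fails the run):
1. the brass cylinder stands at the pointer with the wheel at rest and the clamp lever still open (horizontal distance between brass_cylinder and index_spot below 0.007 m and velocity of joint wheel between -0.05 and 0.05 rad/s and value of joint clamp_lever below 0.8 rad), for 0.2 s.
2. the clamp lever is swung to its stop (value of joint clamp_lever above 1.1 rad), for 0.2 s.
At the end, for the whole second after the job is handed in: The brass cylinder stands upright in its collar within 7 mm of the index spot, at rest; the clamp lever reads more than 1.10 rad (stop at 1.22); the steel cylinders stand upright (horizontal distance between brass_cylinder and index_spot below 0.007 m and value of joint clamp_lever above 1.1 rad and angle between each of brass_cylinder, steel_cylinder_a, steel_cylinder_b's own z axis and vertical below 0.12 rad and height (world z) of brass_cylinder between 0.026 and 0.034 m and linear speed of brass_cylinder below 0.02 m/s); the robot touches nothing.
It fails at once if a lock cylinder is touched by the robot (contact force between any of the arm, the fingers and brass_cylinder above 0.5 N or contact force between any of the arm, the fingers and steel_cylinder_a above 0.5 N or contact force between any of the arm, the fingers and steel_cylinder_b above 0.5 N).
It fails at once if a lock cylinder is lifted out of its collar (height (world z) of any of brass_cylinder, steel_cylinder_a, steel_cylinder_b above 0.038 m).
It fails at once if the oil bottle, pin vial or padlock is moved by more than 15 mm (distance of any of oil_bottle, pin_vial, brass_padlock from where it was at the start of the episode above 0.015 m).
It also fails if it takes over 58 s, if anything falls off the work surface, if the arm or the gripper's body presses on something with over 40 N, if the wrist force passes 120 N, or if a joint passes its speed limit or range.

## Working session

There is one attempt and no reset: what is moved stays moved. The work goes in short steps, Python scripts to look and compute and a shell command to move; the robot and the scene stay as the last step left them, time stands still between calls to the robot, and variables do not carry over. Pictures are saved under pics/ and viewed, at most 10 in all, crops included, and the job is handed in when it is done.

```bash
mkdir -p pics
cat > h.py <<'E'
import numpy as np, cv2
from plant import bot, cams, models
def ray(pic,pt,z):
    u=np.array([pt[0]*512,pt[1]*384,1.]); K=np.array(pic["camera_matrix"]);T=np.array(pic["extrinsics"])
    R,t=T[:3,:3],T[:3,3]; c=-R.T@t; d=R.T@np.linalg.inv(K)@u
    return c+d*(z-c[2])/d[2]
Z=dict(hub=.042,peg_a=.08,brass_cylinder=.03,steel_cylinder_a=.03,pointer_tip=.02,index_spot=.03,lever_pivot=.04,lever_knob=.053,oil_bottle=0,pin_vial=0,brass_padlock=0)
def save(pic,n,s=1,crop=None):
    im=pic["pixels"][:,:,::-1]
    if crop: a,b,c,d=crop; im=im[b:d,a:c]
    cv2.imwrite(f"pics/{n}.png",cv2.resize(im,None,fx=s,fy=s,interpolation=cv2.INTER_CUBIC))
E
python3 - <<'E'
from h import *
s=bot.state();print(s["t"],s["ee_pos"],s["eef_rot"],s["grip_width"],bot.grip_depth)
P={n:cams.camera(n) for n in("top","scene")}
for n,p in P.items():
    save(p,n+"0",1.5)
    for k,z in Z.items():
        for r in models.mark_of(k,p)[:4]:
            print(n,k,round(r["p"],2),np.round(np.array(r["point"])*[512,384]),ray(p,r["point"],z).round(3))
E
```

```text
0.0 [0.22306405 0.60951639 0.22988749] [-0.54801604 -3.0931106   0.00409327] 0.08529090858180048 0.0187
top hub 0.64 [294. 193.] [0.543 0.086 0.042]
top hub 0.22 [281. 203.] [0.511 0.122 0.042]
top peg_a 0.71 [302. 226.] [0.444 0.065 0.08 ]
top peg_a 0.68 [251. 180.] [0.57  0.206 0.08 ]
top peg_a 0.66 [323. 162.] [0.624 0.008 0.08 ]
top brass_cylinder 0.63 [279. 204.] [0.511 0.126 0.03 ]
top brass_cylinder 0.59 [204. 190.] [0.546 0.344 0.03 ]
top brass_cylinder 0.49 [224. 180.] [0.577 0.287 0.03 ]
top steel_cylinder_a 0.63 [302. 197.] [0.531 0.06  0.03 ]
top steel_cylinder_a 0.44 [286. 179.] [0.584 0.107 0.03 ]
top steel_cylinder_a 0.4 [246. 217.] [0.472 0.221 0.03 ]
top pointer_tip 0.59 [295. 221.] [0.465 0.08  0.02 ]
top index_spot 0.17 [300. 229.] [0.442 0.065 0.03 ]
top lever_pivot 0.86 [246. 218.] [0.466 0.218 0.04 ]
top lever_knob 0.68 [254. 180.] [0.574 0.198 0.053]
top lever_knob 0.59 [228. 239.] [0.405 0.268 0.053]
top oil_bottle 0.83 [164. 178.] [0.584 0.467 0.   ]
top oil_bottle 0.34 [283. 205.] [0.51  0.113 0.   ]
top pin_vial 0.58 [167. 210.] [0.489 0.455 0.   ]
top bras
[... 280 characters left out ...]
] [0.529 0.328 0.03 ]
scene brass_cylinder 0.5 [258. 217.] [0.509 0.121 0.03 ]
scene brass_cylinder 0.49 [240. 182.] [0.553 0.247 0.03 ]
scene steel_cylinder_a 0.78 [287. 210.] [0.579 0.088 0.03 ]
scene steel_cylinder_a 0.53 [285. 230.] [0.531 0.045 0.03 ]
scene pointer_tip 0.4 [257. 237.] [0.472 0.082 0.02 ]
scene pointer_tip 0.26 [313. 324.] [ 0.415 -0.157  0.02 ]
scene lever_pivot 0.72 [221. 203.] [0.465 0.213 0.04 ]
scene lever_knob 0.72 [194. 198.] [0.417 0.266 0.053]
scene oil_bottle 0.73 [203. 149.] [0.577 0.463 0.   ]
scene pin_vial 0.59 [185. 165.] [0.493 0.438 0.   ]
scene brass_padlock 0.95 [315. 322.] [ 0.429 -0.152  0.   ]
scene brass_padlock 0.22 [319. 208.] [0.664 0.055 0.   ]
```

View pics/top0.png

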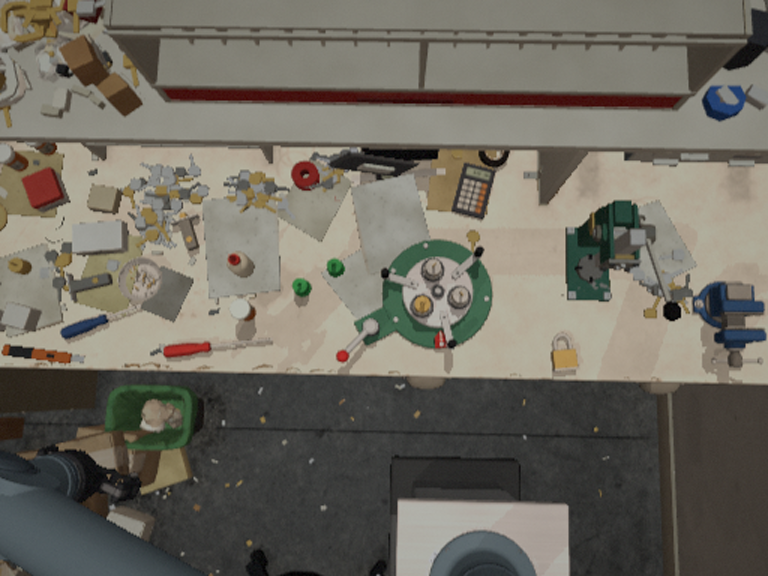

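View pics/scene0.png

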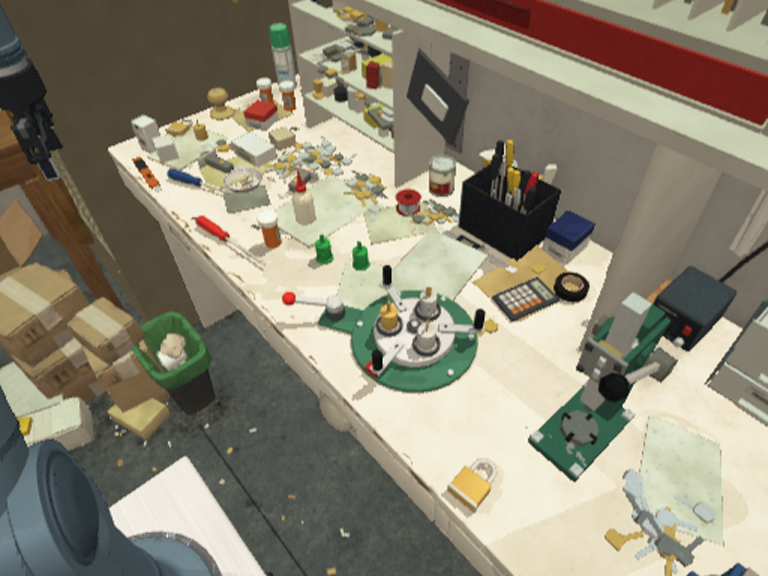

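The brass cylinder could be confused with these (top-camera pixels, 512x384 image):
- green look-alikes at (201,191) and (223,178)
- steel cylinders at (305,197) and (288,179)

The brass-coloured one in a collar is at (281,203), and I choose that one. I'll check it in a close crop.

Run:
```python
from h import *
from scipy.spatial.transform import Rotation as R
p=cams.camera("top"); save(p,"crop1",6,(215,145,340,245))
print(R.from_rotvec(bot.state()["eef_rot"]).as_matrix().round(3))
```

```text
[[-0.939  0.344 -0.   ]
 [ 0.344  0.939 -0.   ]
 [ 0.    -0.    -1.   ]]
```

View pics/crop1.png

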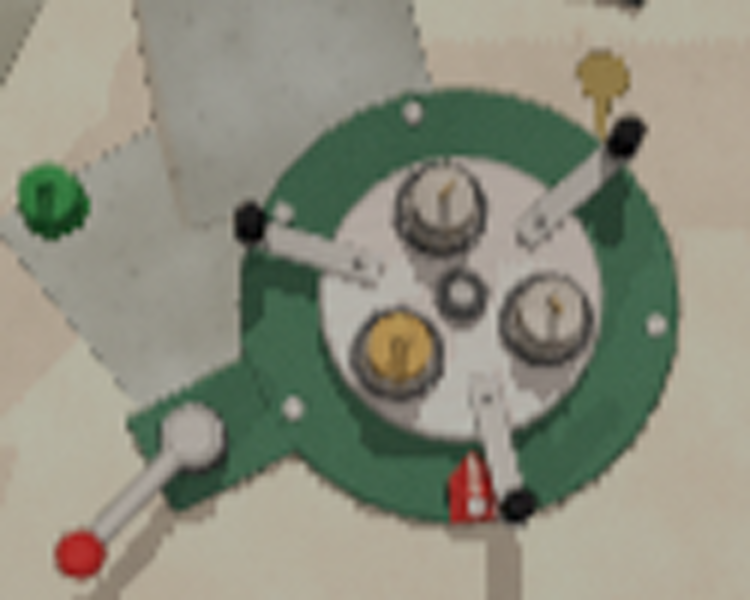

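The crop confirms the choice: the brass cylinder is at crop (400,350), on the pointer side left of the hub at (461,297). The red pointer tip is at (474,455), peg_a at (516,505), and the lever knob at (80,553) with its pivot near (192,435).

Run:
```python
from h import *
p=cams.camera("top")
for n,u,v,z in [("hub",461,297,.042),("basecentre",460,306,.01),("tip",474,455,.02),("brasstop",400,348,.078),("pa",516,503,.08),("pb",628,136,.08),("pc",249,222,.08),("knob",80,553,.053),("pivot",192,433,.055),("green",53,198,.06)]:
    print(n,ray(p,((215+u/6)/512,(145+v/6)/384),z).round(4))
# pointer centroid via colour
hsv=cv2.cvtColor(p["pixels"],cv2.COLOR_RGB2HSV)
m=(((hsv[...,0]<8)|(hsv[...,0]>172))&(hsv[...,1]>150)&(hsv[...,2]>80)).astype(np.uint8)
n,l,st,c=cv2.connectedComponentsWithStats(m)
for i in range(1,n):
    if 220<c[i][0]<330 and 150<c[i][1]<245: print(st[i],c[i],ray(p,c[i]/[512,384],.02).round(4))
```

```text
hub [0.537  0.0907 0.042 ]
basecentre [0.5372 0.0894 0.01  ]
tip [0.464  0.0824 0.02  ]
brasstop [0.5075 0.1204 0.078 ]
pa [0.4374 0.0666 0.08  ]
pb [0.6087 0.0161 0.08  ]
pc [0.5645 0.1912 0.08  ]
knob [0.4117 0.2666 0.053 ]
pivot [0.4684 0.216  0.055 ]
green [0.5775 0.2844 0.06  ]
[290 222   4  10  28] [291.14285714 227.10714286] [0.4459 0.0904 0.02  ]
[295 222   2  10  15] [295.53333333 226.53333333] [0.4478 0.0779 0.02  ]
[225 234   7   7  44] [228.04545455 237.06818182] [0.4135 0.2701 0.02  ]
```

```bash
R='x'; python3 -m crank '[{"dp":[-0.87,-0.98,0],"turn":[0,0,0.333],"claw":0},{"dp":[-0.87,-0.98,0],"turn":[0,0,0.333],"claw":0},{"dp":[-0.87,-0.98,0],"turn":[0,0,0.333],"claw":0},{"dp":[-0.87,-0.98,0],"turn":[0,0,0.333],"claw":0},{"dp":[-0.87,-0.98,0],"turn":[0,0,0.333],"claw":0},{"dp":[-0.87,-0.98,0],"turn":[0,0,0.333],"claw":0},{"dp":[-0.87,-0.98,0],"turn":[0,0,0.333],"claw":0},{"dp":[-0.87,-0.98,0],"turn":[0,0,0.333],"claw":0},{"dp":[-0.87,-0.98,0],"turn":[0,0,0.333],"claw":0},{"dp":[-0.87,-0.98,0],"turn":[0,0,0.333],"claw":0},{"dp":[-0.87,-0.98,0],"turn":[0,0,0.333],"claw":0},{"dp":[-0.87,-0.98,0],"turn":[0,0,0.333],"claw":0}]'
cat >> h.py <<'E'
from scipy.spatial.transform import Rotation as Rot
def to(*pts):
    s=bot.state(); M=Rot.from_rotvec(s["eef_rot"]).as_matrix()
    print(round(s["t"],2),np.round(s["ee_pos"],4),np.round(s["ft_force"],1),"x",M[:,0].round(3),"w",round(s["grip_width"],3))
    for q in pts: print(q,"->",(M.T@(np.array(q)-s["ee_pos"])/.4).round(3))
E
python3 -c "
from h import *
to((.409,.101,.2),(.409,.101,.055))"
```

```text
t: 2.8
ee_pos: [0.415, 0.1244, 0.2312]
eef_rot: [-1.325, -2.849, 0.0]
ft_force: [1.1, 0.1, -0.6]
grip_width: -0.0001
grip_force: 0.0
2.8 [0.415  0.1244 0.2312] [ 1.1  0.1 -0.6] x [-0.644  0.765  0.   ] w -0.0
(0.409, 0.101, 0.2) -> [-0.035 -0.049  0.078]
(0.409, 0.101, 0.055) -> [-0.035 -0.049  0.441]
```

```bash
python3 -m crank '[{"dp":[-0.035,-0.05,0.1],"turn":[0,0,0],"claw":0},{"dp":[-0.035,-0.05,0.25],"turn":[0,0,0],"claw":0},{"dp":[-0.035,-0.05,0.38],"turn":[0,0,0],"claw":0},{"dp":[-0.035,-0.05,0.44],"turn":[0,0,0],"claw":0},{"dp":[-0.035,-0.05,0.44],"turn":[0,0,0],"claw":0},{"dp":[-0.035,-0.05,0.44],"turn":[0,0,0],"claw":0}]'
python3 - <<'E'
from h import *
n=np.array([.643,-.766]);H=np.array([.538,.0905])
pts=[]
for th in (194,202,210,218,226,233,239):
    a=np.radians(th);q=H+.105*np.array([np.cos(a),np.sin(a)])-.019*n;pts.append((*q.round(4),.055))
to(*pts)
p=cams.camera("scene"); save(p,"s1",4,(170,150,350,280))
E
```

```text
t: 3.55
ee_pos: [0.41, 0.1001, 0.0561]
eef_rot: [1.327, 2.847, 0.002]
ft_force: [0.2, 0.2, 0.3]
grip_width: 0.0003
grip_force: 0.0
3.55 [0.41   0.1001 0.0561] [0.2 0.2 0.3] x [-0.643  0.766 -0.   ] w 0.0
(np.float64(0.4239), np.float64(0.0797), 0.055) -> [-0.061 -0.006  0.003]
(np.float64(0.4284), np.float64(0.0657), 0.055) -> [-0.096 -0.02   0.003]
(np.float64(0.4349), np.float64(0.0526), 0.055) -> [-0.131 -0.029  0.003]
(np.float64(0.443), np.float64(0.0404), 0.055) -> [-0.167 -0.033  0.003]
(np.float64(0.4528), np.float64(0.0295), 0.055) -> [-0.204 -0.032  0.003]
(np.float64(0.4626), np.float64(0.0212), 0.055) -> [-0.236 -0.026  0.003]
(np.float64(0.4717), np.float64(0.0151), 0.055) -> [-0.262 -0.019  0.003]
```

View pics/s1.png

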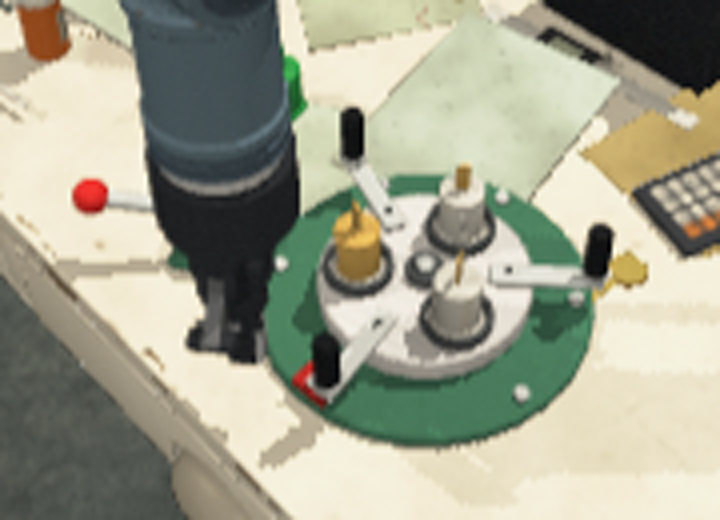

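The shut fingers, tip near crop (230,345), stand to the left of peg_a at (325,360), clear of the brass cylinder. I'll push along the arc and stop short.

```bash
python3 -m crank '[{"dp":[-0.03,-0.003,0.002],"turn":[0,0,0],"claw":0},{"dp":[-0.061,-0.006,0.002],"turn":[0,0,0],"claw":0},{"dp":[-0.078,-0.013,0.002],"turn":[0,0,0],"claw":0},{"dp":[-0.096,-0.02,0.002],"turn":[0,0,0],"claw":0},{"dp":[-0.114,-0.025,0.002],"turn":[0,0,0],"claw":0},{"dp":[-0.131,-0.029,0.002],"turn":[0,0,0],"claw":0},{"dp":[-0.149,-0.031,0.002],"turn":[0,0,0],"claw":0},{"dp":[-0.167,-0.033,0.002],"turn":[0,0,0],"claw":0},{"dp":[-0.185,-0.033,0.002],"turn":[0,0,0],"claw":0},{"dp":[-0.204,-0.032,0.002],"turn":[0,0,0],"claw":0},{"dp":[-0.204,-0.032,0.002],"turn":[0,0,0],"claw":0},{"dp":[-0.204,-0.032,0.002],"turn":[0,0,0],"claw":0}]'
cat >> h.py <<'E'
H=np.array([.538,.0905])
def pegs():
    for n in("top","scene"):
        p=cams.camera(n)
        for k in("peg_a","brass_cylinder"):
            for r in models.mark_of(k,p)[:4]:
                w=ray(p,r["point"],Z[k]); d=w[:2]-H
                if np.hypot(*d)<.14: print(n,k,round(r["p"],2),w.round(3),"ang",round(np.degrees(np.arctan2(d[1],d[0]))%360,1),"r",round(np.hypot(*d),3))
    return p
E
python3 - <<'E'
from h import *
to(); p=pegs()
E
```

```text
t: 5.1
ee_pos: [0.4537, 0.0283, 0.0551]
eef_rot: [1.328, 2.843, 0.002]
ft_force: [0.7, -0.3, -0.0]
grip_width: 0.0
grip_force: 0.0
5.1 [0.4537 0.0283 0.0551] [ 0.7 -0.3 -0. ] x [-0.642  0.767 -0.003] w 0.0
top peg_a 0.77 [0.645 0.065 0.08 ] ang 346.8 r 0.11
top peg_a 0.66 [0.506 0.192 0.08 ] ang 107.5 r 0.107
top brass_cylinder 0.56 [0.504 0.1   0.03 ] ang 164.0 r 0.036
top brass_cylinder 0.46 [0.511 0.196 0.03 ] ang 104.3 r 0.109
scene peg_a 0.89 [0.462 0.015 0.08 ] ang 224.9 r 0.107
scene peg_a 0.89 [0.641 0.054 0.08 ] ang 340.7 r 0.109
scene peg_a 0.65 [0.516 0.191 0.08 ] ang 102.6 r 0.103
```

Run:
```python
from h import *
n=np.array([.643,-.766]);pts=[]
for th in (226,230,235,239,242):
    a=np.radians(th);q=H+.105*np.array([np.cos(a),np.sin(a)])-.019*n;pts.append((*q.round(4).tolist(),.055))
to(*pts)
```

```text
5.4 [0.4521 0.0285 0.0547] [0.1 0.3 0.2] x [-0.642  0.767 -0.   ] w 0.0
(0.4528, 0.0295, 0.055) -> [ 0.001  0.003 -0.001]
(0.4583, 0.0246, 0.055) -> [-0.017  0.006 -0.001]
(0.4656, 0.019, 0.055) -> [-0.04   0.011 -0.001]
(0.4717, 0.0151, 0.055) -> [-0.057  0.016 -0.001]
(0.4765, 0.0123, 0.055) -> [-0.07   0.021 -0.001]
```

```bash
python3 -m crank '[{"dp":[-0.009,0.003,0],"turn":[0,0,0],"claw":0},{"dp":[-0.018,0.005,0],"turn":[0,0,0],"claw":0},{"dp":[-0.029,0.008,0],"turn":[0,0,0],"claw":0},{"dp":[-0.04,0.011,0],"turn":[0,0,0],"claw":0},{"dp":[-0.049,0.013,0],"turn":[0,0,0],"claw":0},{"dp":[-0.057,0.016,0],"turn":[0,0,0],"claw":0},{"dp":[-0.064,0.019,0],"turn":[0,0,0],"claw":0},{"dp":[-0.07,0.021,0],"turn":[0,0,0],"claw":0},{"dp":[-0.07,0.021,0],"turn":[0,0,0],"claw":0}]'
python3 - <<'E'
from h import *
to(); p=pegs(); save(p,"s2",5,(215,165,345,275)); save(cams.camera("top"),"t2",6,(235,145,345,240))
E
```

```text
t: 6.52
ee_pos: [0.4769, 0.0121, 0.0547]
eef_rot: [1.329, 2.845, 0.001]
ft_force: [-0.8, 0.4, 0.9]
grip_width: -0.0001
grip_force: 0.6
6.53 [0.4769 0.0121 0.0547] [-0.8  0.4  0.9] x [-0.642  0.767 -0.001] w -0.0
top peg_a 0.86 [0.477 0.18  0.08 ] ang 124.0 r 0.108
top peg_a 0.62 [0.653 0.084 0.08 ] ang 356.8 r 0.115
top brass_cylinder 0.5 [0.503 0.09  0.03 ] ang 180.7 r 0.035
top brass_cylinder 0.39 [0.491 0.183 0.03 ] ang 116.7 r 0.104
scene peg_a 0.8 [0.64  0.087 0.08 ] ang 358.1 r 0.102
scene peg_a 0.76 [ 0.486 -0.004  0.08 ] ang 241.3 r 0.108
scene peg_a 0.68 [0.487 0.176 0.08 ] ang 121.0 r 0.099
scene brass_cylinder 0.66 [0.5   0.093 0.03 ] ang 176.6 r 0.038
```

View pics/t2.png

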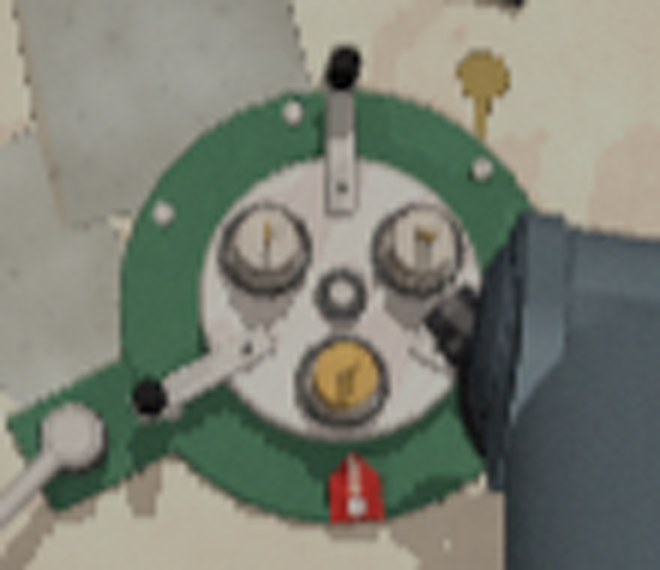

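View pics/s2.png

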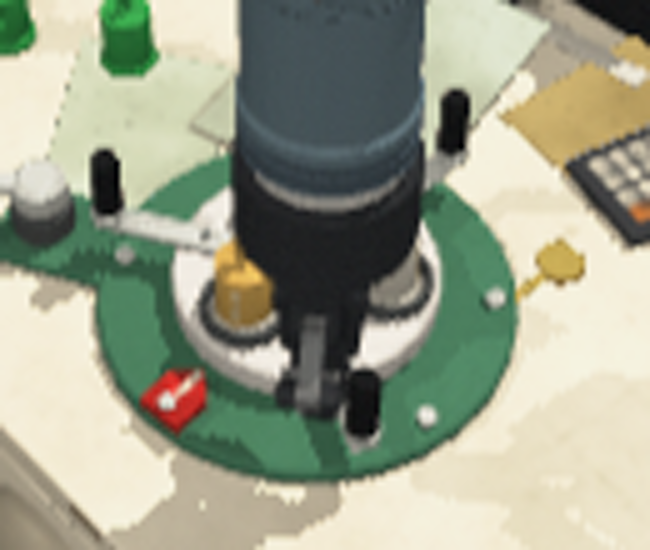

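The top crop shows the brass collar centre at (342,385), straight below the hub at (341,296). The pointer axis runs to (356,515), so about 4° of counter-clockwise turn remains. The scene view shows the fingers clear of the cylinders.

Run:
```python
from h import *
n=np.array([.643,-.766]);pts=[]
for th in (242,244,246):
    a=np.radians(th);q=H+.105*np.array([np.cos(a),np.sin(a)])-.019*n;pts.append((*q.round(4).tolist(),.055))
to(*pts)
```

```text
6.88 [0.477  0.0123 0.0548] [-0.5  0.   1.2] x [-0.642  0.767 -0.001] w -0.0
(0.4765, 0.0123, 0.055) -> [ 0.001 -0.001 -0.   ]
(0.4798, 0.0107, 0.055) -> [-0.008  0.003 -0.   ]
(0.4831, 0.0091, 0.055) -> [-0.016  0.007 -0.   ]
```

Push that, wait, then back off along +x_tool and rise.

```bash
python3 -m crank '[{"dp":[-0.005,0.002,0],"turn":[0,0,0],"claw":0},{"dp":[-0.011,0.005,0],"turn":[0,0,0],"claw":0},{"dp":[-0.017,0.007,0],"turn":[0,0,0],"claw":0},{"dp":[-0.017,0.007,0],"turn":[0,0,0],"claw":0},{"dp":[-0.017,0.007,0],"turn":[0,0,0],"claw":0},{"dp":[0.01,-0.015,0],"turn":[0,0,0],"claw":0},{"dp":[0.04,-0.04,0],"turn":[0,0,0],"claw":0},{"dp":[0.08,-0.05,-0.05],"turn":[0,0,0],"claw":0},{"dp":[0.12,-0.05,-0.18],"turn":[0,0,0],"claw":0},{"dp":[0.2,-0.03,-0.3],"turn":[0,0,0],"claw":0},{"dp":[0.3,0,-0.4],"turn":[0,0,0],"claw":0},{"dp":[0.35,0,-0.4],"turn":[0,0,0],"claw":0}]'
python3 - <<'E'
from h import *
to(); pegs(); save(cams.camera("top"),"t3",6,(215,145,345,240))
E
```

```text
t: 8.38
ee_pos: [0.387, 0.1227, 0.2178]
eef_rot: [1.323, 2.845, 0.013]
ft_force: [-0.6, -0.2, -0.3]
grip_width: -0.0
grip_force: 0.0
8.38 [0.387  0.1227 0.2178] [-0.6 -0.2 -0.3] x [-0.645  0.765  0.   ] w -0.0
top peg_a 0.94 [ 0.492 -0.001  0.08 ] ang 243.3 r 0.103
top peg_a 0.94 [0.472 0.184 0.08 ] ang 125.3 r 0.115
top peg_a 0.94 [0.656 0.097 0.08 ] ang 3.3 r 0.118
top brass_cylinder 0.55 [0.508 0.086 0.03 ] ang 187.9 r 0.031
scene peg_a 0.9 [0.474 0.165 0.08 ] ang 130.6 r 0.099
scene peg_a 0.89 [ 0.493 -0.004  0.08 ] ang 244.3 r 0.105
scene brass_cylinder 0.77 [0.499 0.093 0.03 ] ang 176.4 r 0.039
```

View pics/t3.png

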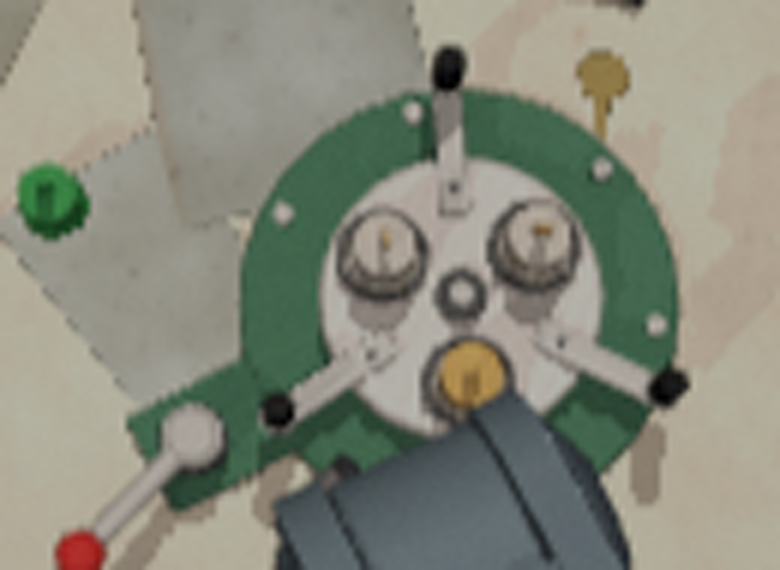

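The brass cylinder at (470,378) now lies on the pointer line: the hub-to-collar direction and the pointer direction are both about 4.4° off vertical. Next I move to the near side of the clamp lever, whose rod runs from (192,435) to the knob at (80,553).

```bash
python3 -m crank '[{"dp":[0.09,0.08,0],"turn":[0,0,0.11],"claw":0},{"dp":[0.168,0.161,0],"turn":[0,0,0.22],"claw":0},{"dp":[0.168,0.161,0.0],"turn":[0,0,0.333],"claw":0},{"dp":[0.168,0.161,0.12],"turn":[0,0,0.333],"claw":0},{"dp":[0.168,0.161,0.26],"turn":[0,0,0.333],"claw":0},{"dp":[0.168,0.161,0.39],"turn":[0,0,0.333],"claw":0},{"dp":[0.168,0.161,0.47],"turn":[0,0,0.333],"claw":0},{"dp":[0.168,0.161,0.47],"turn":[0,0,0.333],"claw":0},{"dp":[0.168,0.161,0.47],"turn":[0,0,0.333],"claw":0}]'
python3 - <<'E'
from h import *
pv=np.array([.467,.215]);pts=[]
for f in (137,127,117,107,97,87,77,67):
    a=np.radians(f);q=pv+.055*np.array([np.cos(a),np.sin(a)])+.021*np.array([-np.sin(a),np.cos(a)]);pts.append((*q.round(4).tolist(),.03))
to(*pts); print(bot.state()["qpos"])
save(cams.camera("top"),"t4",6,(215,145,345,240))
E
```

```text
t: 9.85
ee_pos: [0.3937, 0.2122, 0.0271]
eef_rot: [2.021, 2.404, 0.001]
ft_force: [1.0, 0.3, -0.0]
grip_width: -0.0001
grip_force: 0.0
9.85 [0.3937 0.2122 0.0271] [ 1.   0.3 -0. ] x [-0.172  0.985 -0.   ] w -0.0
(0.4125, 0.2372, 0.03) -> [ 0.053  0.057 -0.007]
(0.4171, 0.2463, 0.03) -> [ 0.074  0.072 -0.007]
(0.4233, 0.2545, 0.03) -> [ 0.091  0.091 -0.007]
(0.4308, 0.2615, 0.03) -> [ 0.105  0.113 -0.007]
(0.4395, 0.267, 0.03) -> [ 0.115  0.136 -0.007]
(0.4489, 0.271, 0.03) -> [ 0.121  0.161 -0.007]
(0.4589, 0.2733, 0.03) -> [ 0.122  0.187 -0.007]
(0.4692, 0.2738, 0.03) -> [ 0.119  0.212 -0.007]
[-0.91237457  0.33725879  0.35948037  2.22620763 -0.20458215  0.60699073
 -0.23032529]
```

View pics/t4.png

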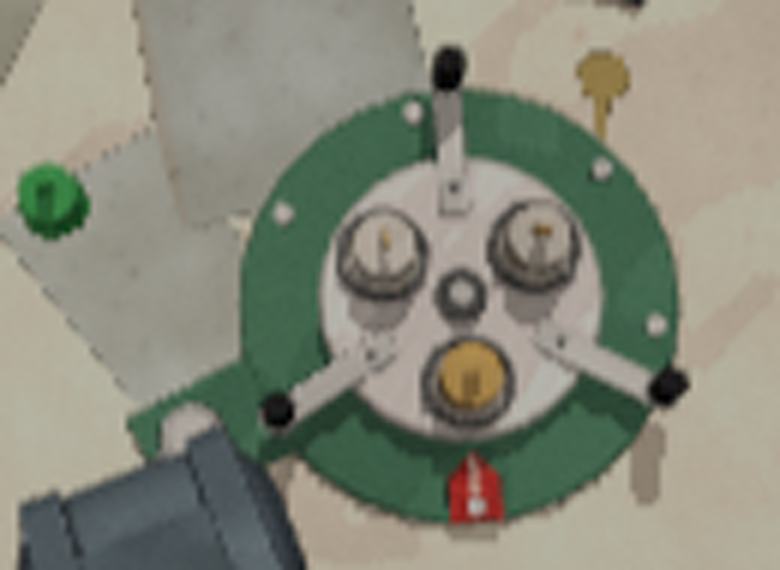

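The brass collar at (468,382) lies on the line from the hub (461,297) to the pointer tip (474,455), so alignment is good. Now I swing the lever.

```bash
python3 -m crank '[{"dp":[0.03,0.03,-0.007],"turn":[0,0,0],"claw":0},{"dp":[0.053,0.057,-0.007],"turn":[0,0,0],"claw":0},{"dp":[0.074,0.072,-0.007],"turn":[0,0,0],"claw":0},{"dp":[0.091,0.091,-0.007],"turn":[0,0,0],"claw":0},{"dp":[0.105,0.113,-0.007],"turn":[0,0,0],"claw":0},{"dp":[0.115,0.136,-0.007],"turn":[0,0,0],"claw":0},{"dp":[0.121,0.161,-0.007],"turn":[0,0,0],"claw":0},{"dp":[0.122,0.187,-0.007],"turn":[0,0,0],"claw":0},{"dp":[0.119,0.2,-0.007],"turn":[0,0,0],"claw":0},{"dp":[0.119,0.212,-0.007],"turn":[0,0,0],"claw":0},{"dp":[0.119,0.212,-0.007],"turn":[0,0,0],"claw":0}]'
python3 - <<'E'
from h import *
to()
for n in("top","scene"):
    p=cams.camera(n)
    for k in("lever_knob","lever_pivot"):
        for r in models.mark_of(k,p)[:2]: 
            w=ray(p,r["point"],Z[k]);d=w[:2]-[.467,.215];print(n,k,round(r["p"],2),w.round(3),np.degrees(np.arctan2(d[1],d[0])).round(1),np.hypot(*d).round(3))
save(p,"s5",5,(160,150,300,260))
E
```

```text
t: 11.28
ee_pos: [0.4563, 0.2741, 0.0271]
eef_rot: [-2.007, -2.397, 0.029]
ft_force: [-19.6, -1.6, 10.5]
grip_width: 0.0
grip_force: 9.7
11.28 [0.4563 0.2741 0.0271] [-19.6  -1.6  10.5] x [-0.176  0.984 -0.001] w 0.0
top lever_knob 0.74 [0.491 0.442 0.053] 84.0 0.228
top lever_pivot 0.61 [0.47 0.22 0.04] 55.9 0.006
top lever_pivot 0.52 [0.543 0.125 0.04 ] -50.0 0.118
scene lever_knob 0.54 [0.483 0.293 0.053] 78.5 0.08
scene lever_pivot 0.87 [0.461 0.208 0.04 ] -134.4 0.009
scene lever_pivot 0.35 [0.485 0.302 0.04 ] 78.1 0.089
```

View pics/s5.png

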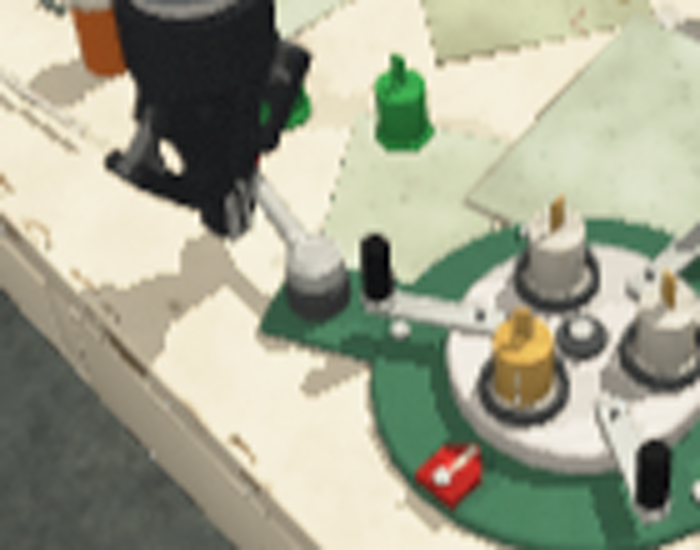

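The force of about 20 N suggests the lever is at its stop. I'll back off and measure the lever with the arm out of the way.

```bash
python3 -m crank '[{"dp":[0,-0.05,0],"turn":[0,0,0],"claw":0},{"dp":[-0.02,-0.12,0],"turn":[0,0,0],"claw":0},{"dp":[-0.02,-0.18,-0.1],"turn":[0,0,0],"claw":0},{"dp":[-0.02,-0.22,-0.25],"turn":[0,0,0],"claw":0},{"dp":[-0.02,-0.22,-0.4],"turn":[0,0,0],"claw":0},{"dp":[0.1,-0.3,-0.5],"turn":[0,0,0],"claw":0},{"dp":[0.25,-0.3,-0.5],"turn":[0,0,0],"claw":0},{"dp":[0.4,-0.3,-0.5],"turn":[0,0,0],"claw":0},{"dp":[0.5,-0.3,-0.5],"turn":[0,0,0],"claw":0},{"dp":[0.5,-0.3,-0.5],"turn":[0,0,0],"claw":0}]'
python3 - <<'E'
from h import *
to()
for n in("top","scene"):
    p=cams.camera(n)
    for k in("lever_knob","lever_pivot"):
        for r in models.mark_of(k,p)[:2]: print(n,k,round(r["p"],2),ray(p,r["point"],Z[k]).round(3))
    hsv=cv2.cvtColor(p["pixels"],cv2.COLOR_RGB2HSV)
    m=(((hsv[...,0]<8)|(hsv[...,0]>172))&(hsv[...,1]>150)&(hsv[...,2]>80)).astype(np.uint8)
    N,l,st,c=cv2.connectedComponentsWithStats(m)
    for i in range(1,N):
        w=ray(p,(c[i]+.5)/[512,384],.053)
        d=w[:2]-[.467,.215]
        if st[i][4]>10 and np.hypot(*d)<.12: print(n,"red",st[i][4],w.round(4),np.degrees(np.arctan2(d[1],d[0])).round(1))
    if n=="top": save(p,"t6",6,(215,145,345,240))
pegs()
E
```

```text
t: 12.82
ee_pos: [0.3136, 0.4562, 0.2304]
eef_rot: [-2.011, -2.411, -0.009]
ft_force: [-0.7, -0.2, 0.3]
grip_width: 0.0001
grip_force: 0.0
12.82 [0.3136 0.4562 0.2304] [-0.7 -0.2  0.3] x [-0.18   0.984  0.005] w 0.0
top lever_knob 0.61 [0.469 0.286 0.053]
top lever_knob 0.56 [0.556 0.058 0.053]
top lever_pivot 0.31 [0.53  0.087 0.04 ]
top red 44 [0.4756 0.2918 0.053 ] 83.6
scene lever_knob 0.65 [0.456 0.068 0.053]
scene lever_knob 0.54 [0.478 0.288 0.053]
scene lever_pivot 0.73 [0.461 0.214 0.04 ]
scene red 42 [0.4772 0.2909 0.053 ] 82.3
top peg_a 0.8 [0.49 0.   0.08] ang 242.2 r 0.102
top peg_a 0.71 [0.481 0.18  0.08 ] ang 122.3 r 0.106
top peg_a 0.58 [0.654 0.098 0.08 ] ang 3.9 r 0.117
top brass_cylinder 0.56 [0.51  0.088 0.03 ] ang 184.3 r 0.028
top brass_cylinder 0.21 [0.564 0.058 0.03 ] ang 309.0 r 0.042
scene peg_a 0.94 [ 0.494 -0.004  0.08 ] ang 245.2 r 0.104
scene peg_a 0.75 [0.638 0.089 0.08 ] ang 359.0 r 0.101
scene peg_a 0.57 [0.488 0.173 0.08 ] ang 121.2 r 0.096
scene brass_cylinder 0.54 [0.495 0.09  0.03 ] ang 180.3 r 0.043
```

View pics/t6.png

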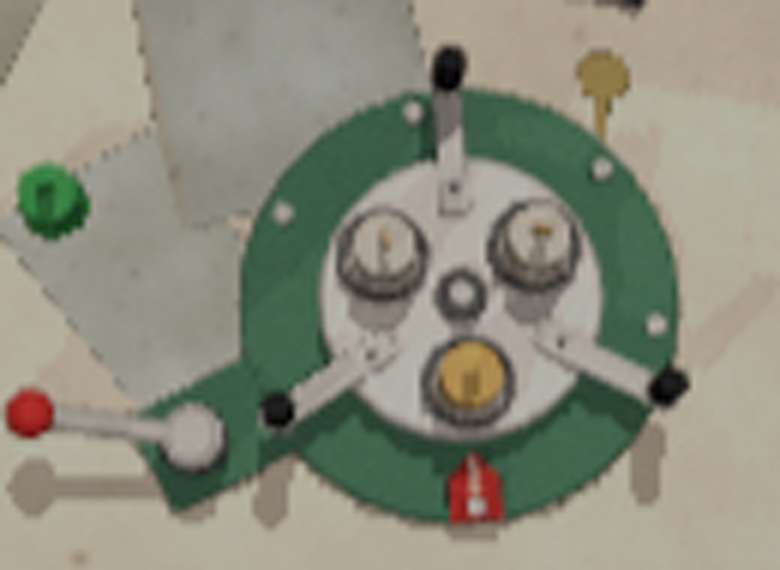

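The knob is at crop (30,413), about 83°, so the lever has swung roughly 54° from its start. The wheel is still aligned. That is either the stop (if the lever didn't start at 0) or a jam, so I'll push again nearer mid-rod with the tool square to the rod.

Run:
```python
from h import *
pv=np.array([.467,.215]);pts=[(.428,.265,.2),(.428,.265,.033)]
to(*pts)
```

```text
13.43 [0.3151 0.45   0.2294] [-0.1 -0.1 -0.7] x [-0.172  0.985  0.   ] w 0.0
(0.428, 0.265, 0.2) -> [-0.504  0.198  0.073]
(0.428, 0.265, 0.033) -> [-0.504  0.198  0.491]
```

```bash
python3 -m crank '[{"dp":[-0.504,0.198,0],"turn":[0,0,0.22],"claw":0},{"dp":[-0.504,0.198,0],"turn":[0,0,0.22],"claw":0},{"dp":[-0.504,0.198,0],"turn":[0,0,0.22],"claw":0},{"dp":[-0.504,0.198,0],"turn":[0,0,0.22],"claw":0},{"dp":[-0.504,0.198,0.12],"turn":[0,0,0.22],"claw":0},{"dp":[-0.504,0.198,0.26],"turn":[0,0,0.22],"claw":0},{"dp":[-0.504,0.198,0.39],"turn":[0,0,0.22],"claw":0},{"dp":[-0.504,0.198,0.49],"turn":[0,0,0.22],"claw":0},{"dp":[-0.504,0.198,0.49],"turn":[0,0,0.22],"claw":0},{"dp":[-0.504,0.198,0.49],"turn":[0,0,0.22],"claw":0}]'
python3 - <<'E'
from h import *
pv=np.array([.467,.215]);pts=[]
for f in (83,75,67):
    a=np.radians(f);q=pv+.045*np.array([np.cos(a),np.sin(a)])+.021*np.array([-np.sin(a),np.cos(a)]);pts.append((*q.round(4).tolist(),.033))
to(*pts)
E
```

```text
t: 14.68
ee_pos: [0.429, 0.2661, 0.0346]
eef_rot: [2.404, 2.022, 0.004]
ft_force: [0.2, -0.1, 0.8]
grip_width: 0.0004
grip_force: 0.0
14.68 [0.429  0.2661 0.0346] [ 0.2 -0.1  0.8] x [0.171 0.985 0.002] w 0.0
(0.4516, 0.2622, 0.033) -> [0.    0.057 0.004]
(0.4584, 0.2639, 0.033) -> [0.007 0.073 0.004]
(0.4653, 0.2646, 0.033) -> [0.012 0.09  0.004]
```

```bash
python3 -m crank '[{"dp":[0,0.03,0.003],"turn":[0,0,0],"claw":0},{"dp":[0,0.045,0.003],"turn":[0,0,0],"claw":0},{"dp":[0.002,0.057,0.003],"turn":[0,0,0],"claw":0},{"dp":[0.004,0.065,0.003],"turn":[0,0,0],"claw":0},{"dp":[0.007,0.073,0.003],"turn":[0,0,0],"claw":0},{"dp":[0.007,0.073,0.003],"turn":[0,0,0],"claw":0}]'
cat >> h.py <<'E'
def knob():
    for n in("top","scene"):
        p=cams.camera(n)
        hsv=cv2.cvtColor(p["pixels"],cv2.COLOR_RGB2HSV)
        m=(((hsv[...,0]<8)|(hsv[...,0]>172))&(hsv[...,1]>150)&(hsv[...,2]>80)).astype(np.uint8)
        N,l,st,c=cv2.connectedComponentsWithStats(m)
        for i in range(1,N):
            w=ray(p,(c[i]+.5)/[512,384],.053); d=w[:2]-[.467,.215]
            if st[i][4]>5 and np.hypot(*d)<.12: print(n,"red",st[i][4],w.round(4),np.degrees(np.arctan2(d[1],d[0])).round(1))
E
python3 -c "
from h import *
to();knob()"
```

```text
t: 15.42
ee_pos: [0.4553, 0.263, 0.0315]
eef_rot: [-2.402, -2.023, 0.006]
ft_force: [-4.1, -0.7, 1.6]
grip_width: 0.0004
grip_force: 2.0
15.43 [0.4553 0.263  0.0315] [-4.1 -0.7  1.6] x [ 0.17   0.985 -0.002] w 0.0
```

```bash
python3 -m crank '[{"dp":[0.002,0.008,0],"turn":[0,0,0],"claw":0},{"dp":[0.004,0.016,0],"turn":[0,0,0],"claw":0},{"dp":[0.004,0.016,0],"turn":[0,0,0],"claw":0}]'; python3 -c "
from h import *
to()"
```

```text
t: 15.9
ee_pos: [0.4557, 0.2632, 0.0305]
eef_rot: [-2.396, -2.021, 0.023]
ft_force: [-13.8, -1.2, 9.7]
grip_width: -0.0001
grip_force: 7.1
15.9 [0.4557 0.2632 0.0305] [-13.8  -1.2   9.7] x [ 0.168  0.986 -0.006] w -0.0
```

The lever resists 14 N at a 45 mm arm without moving, far above its friction, and in the same position as before. That is the hard stop. I'll retreat and do a final check.

```bash
python3 -m crank '[{"dp":[0,-0.05,0],"turn":[0,0,0],"claw":0},{"dp":[0,-0.1,-0.05],"turn":[0,0,0],"claw":0},{"dp":[0,-0.12,-0.2],"turn":[0,0,0],"claw":0},{"dp":[0,-0.12,-0.35],"turn":[0,0,0],"claw":0},{"dp":[0,-0.12,-0.5],"turn":[0,0,0],"claw":0},{"dp":[0.14,-0.2,-0.5],"turn":[0,0,0],"claw":0},{"dp":[0.28,-0.25,-0.5],"turn":[0,0,0],"claw":0},{"dp":[0.42,-0.25,-0.5],"turn":[0,0,0],"claw":0},{"dp":[0.42,-0.25,-0.5],"turn":[0,0,0],"claw":0},{"dp":[0.42,-0.25,-0.5],"turn":[0,0,0],"claw":0}]'; python3 -c "
from h import *
to();knob();pegs()"
```

```text
t: 17.15
ee_pos: [0.3947, 0.4458, 0.2319]
eef_rot: [2.403, 2.021, 0.002]
ft_force: [-0.1, 0.2, 0.6]
grip_width: 0.0
grip_force: 0.0
17.15 [0.3947 0.4458 0.2319] [-0.1  0.2  0.6] x [ 0.171  0.985 -0.   ] w 0.0
top red 45 [0.4749 0.2923 0.053 ] 84.1
scene red 44 [0.4777 0.2923 0.053 ] 82.1
top peg_a 0.97 [ 0.488 -0.012  0.08 ] ang 243.8 r 0.114
top peg_a 0.83 [0.476 0.182 0.08 ] ang 123.9 r 0.11
top peg_a 0.56 [0.653 0.101 0.08 ] ang 5.1 r 0.116
top brass_cylinder 0.7 [0.485 0.181 0.03 ] ang 120.4 r 0.104
top brass_cylinder 0.45 [0.499 0.092 0.03 ] ang 178.3 r 0.039
scene peg_a 0.97 [0.652 0.099 0.08 ] ang 4.0 r 0.115
scene peg_a 0.89 [ 0.495 -0.005  0.08 ] ang 245.9 r 0.105
scene peg_a 0.63 [0.475 0.172 0.08 ] ang 127.6 r 0.103
scene brass_cylinder 0.62 [0.494 0.085 0.03 ] ang 187.8 r 0.044
```

```bash
python3 -c "
from plant import bot
print(bot.hand_in())"
```

```text
the job is handed in; nothing more can be done
None
```

I turned the wheel so the brass cylinder lines up with the pointer (within about 1–2° by the cameras), pushed the clamp lever until it would go no further, and handed the job in with the arm clear; no verdict came back. The lever swung only about 54°, not the full 70°, but a second push of about 14 N didn't move it, so I took that as its stop.

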